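# File the stamp tray in the empty bottom tier

### The job

Stand the wooden-handled stamp upright in the empty well of the loose smoky tray, the well next to its pull tab. Then slide the loaded tray, pull tab towards the robot, into the bottom tier of the tower that has its bottom tier empty, until it is fully home against the back stop, with the stamp still standing in its well and the staple remover still in its own. Leave the mouse, the highlighter and the note cube where they are.

Things in the scene. Friction and masses are not known exactly. Their poses are not given: they have to be found in the camera images.
- tray: Loose open smoky acrylic tray, 110 long (x) by 100 wide (y) by 32 mm high, floor 4, walls 3 mm. Origin: centre of its underside; x runs away from the pull tab. A divider at x 4 to 7 mm parts the empty front well (x -52 to 4 mm, 94 mm wide, next to the tab) from the rear well (x 7 to 52 mm), which holds the staple remover.
- tab (a point): Middle of the tray's pull tab: an upright fin 14 mm thick (across the tray's y), z 4 to 40 mm over the surface, standing out 36 mm from the tray's front wall (tray x -91 to -55 mm). This point is at tray x -73, y 0, z 22 mm; axes as the tray's.
- well (a point): Centre of the floor of the tray's empty front well (tray x -24, y 0, z 4 mm); axes as the tray's.
- stamp: Block stamp, 72 mm high overall: square wooden base 38 x 38 mm, 20 mm high, with a turned wooden handle on it, narrow (16 mm) at z 30 mm, 28 mm thick at z 48 to 58 mm, rounded at the top. Origin: centre of the underside, z up; x and y along the base's sides. It stands loose on the surface to the left or the right, the mouse on the other side.
- tower: Fixed smoky acrylic tower, bottom tier empty. Origin: on the surface, mid bottom tier, where the tray's origin is when home; x points into the bay. No floor: the tray slides on the work surface. Side walls 108 mm apart inside, 4 thick, x -62 to 62 mm; back stop face x 55; clear height 90 mm.
- overhang (a point): Middle of the lower front edge of the upper tiers of the empty-bottomed tower (tower x -70, y 0, z 90 mm); they rise from there to z 198 mm. They overhang the bay's mouth: with the tray home, the tab stands out only 21 mm in front of this edge, so a hand there must lean back towards the robot by 30 to 40 degrees.
- full_tower: A like fixed tower beside it (which is left and which is right varies), its bottom tier already filled with a tray. Same origin and axes. Not to be used; 132 x 116 x 198 mm.
- remover: Chrome jaw-type staple remover, 52 x 32 x 20 mm, lying loose in the tray's rear well. Origin: centre of its underside.
- mouse: Grey computer mouse, 96 x 56 x 32 mm, long along its x. Origin: centre of its underside. To be left alone.
- highlighter: Yellow highlighter lying on the surface, 120 x 19 x 15 mm, long along its x. Origin: on the underside near the middle. To be left alone.
- note_cube: Block of paper notes, 75 x 75 x 38 mm. Origin: centre of its underside. To be left alone.
Not all that is in view belongs to the job. What is shaped like the tray but blue or turquoise is not meant.

How it is judged:
By the outcome, as a careful person would: the job done as asked, in the order asked, and still so for the second after the job is handed in, with the robot touching nothing.
It also fails if it takes over 72 s, if anything falls off the work surface, if the arm or the gripper's body presses on something with over 40 N, if the wrist force passes 120 N, or if a joint passes its speed limit or range.

### The arm

A 6-joint arm with a two-finger parallel gripper is mounted at the origin on the work surface. World frame = base frame: x ahead of the robot, y to its left, z up, the work surface at z = 0. Lengths are in mm, angles in rad, forces in N, time in s.
With the tool pointing down it reaches from about 325 to 775 mm from the base axis. Payload 9.3 kg.
Tool frame: the origin (TCP) lies where the fingers leave the gripper's body, on its centre line; the fingertips stand 73 mm ahead of it and the grasp point (between the pads) lies 54 mm ahead of it; y points along the fingers, x is the direction in which the jaws open and shut, and the axes are right-handed (so a half turn about y gives the same grasp; the last joint's range is limited). The gripper opens to 85 mm and grips with 20 to 120 N. Pads are 22 mm wide; open, the fingers measure 114 mm over their backs; the gripper's body (76 mm by 85 mm) begins 54 mm behind the grasp point. The pads swing forward as they close: fully open they stand 13 mm farther back than shut.
Start: joints at [-1.254, 0.259, 0.021, 1.334, 0, 1.418], TCP at [248.983, -490.413, 303.879] pointing down, gripper open.
Joint ranges: [-3.04, 3.04], [-0.91, 1.82], [-1.04, 1.36], [-1.92, 1.95], [-1.52, 1.45], [-3.14, 3.14]. Speed limits (rad/s): [2.22, 2.22, 2.79, 3.14, 3.14, 3.14].

### API

Orientations are given as a rotation vector (axis times angle).
In Python, from station import robot gives the robot as it stands. The module is installed in compiled form; this text tells all that it offers.
- The arm moves only by the tool drive_tool, never from a script. Its argument "plan" is a list of rows, each a list of 7 numbers: the shift along the tool's x, y, z as a fraction of full scale, then the turn, a rotation vector about the tool's x, y, z as a fraction of full scale, then the closure, from 0 (fully open) to 1 (shut). In form: [[x, y, z, rx, ry, rz, fingers], ...]. A call has 1 to 12 rows; each row is the pose to reach, as a shift and turn from the pose commanded when the call began, along the tool's axes at that moment, turning the shorter way round; what a row does not reach only later rows make up. Full scale, the value 1, is 0.25 m for a shift and 360 degrees for a turn. A row lasts 1/12 s, in which the tool goes at most 41.7 mm and 7.16 degrees, less where a joint would pass 70% of its speed; a pose out of reach is approached as far as the arm can. A call with a number of a shift or a turn outside -1 to 1 is refused whole. A call with a gripper value outside its range is refused whole. The fingers move at their own pace and stop on an object; "squeeze" is the grip in N (left out, the last holds). Time passes only in rows, so rows that repeat a pose let the fingers close. It gives the time, the measured TCP pose, the force and the opening at its end, in the units of the state.
- robot.sense(): the state, without advancing time (a new reading comes with each control period).
- robot.grab_frame(name): name is "side" or "top" or "wrist"; returns the picture (384x512x3 uint8, red, green, blue); there is no depth.
- robot.camera_model(name): a dict with "fx", "fy", "cx", "cy" (pixels), "rvec" (rotation vector, rad) and "tvec" (3), from world to camera coordinates, as OpenCV has them; the wrist camera has in their place "mount" (4x4, takes a point from camera to tool coordinates, whose origin is the TCP and whose axes are the tool frame's). Camera axes: x right, y down, z forward; pixel columns grow to the right and rows downward; lengths in mm; the calibration is good to about 2 mm. A picture is of the moment at which its call begins: read the wrist's pose just before it. camera_model takes no time and is no camera call.
- robot.finish_job(): hands the job in, once; it reports no verdict.
The state is a dict: "clock": time; "joint_positions": joint angles; "qvel": joint speeds; "joint_efforts": joint torques, N m; "ee_pos": TCP position; "ee_rot": TCP orientation; "force": force on the tool from outside, world axes, zero at the start; "ft_torque": the same for the moment, N m; "width": finger opening in mm.
Only numpy, scipy, OpenCV 4.12 (cv2) and the standard library are available. Lean on these libraries where they do the work, as an engineer would, in place of code of your own. Each camera call takes 0.05 s, during which the arm holds its last target. There are 200 camera calls.

## Working session

There is one attempt and no reset: what is moved stays moved. The work goes in short steps, Python scripts to look and compute and a tool call to move; the robot and the scene stay as the last step left them, time stands still between calls to the robot, and variables do not carry over. Pictures are saved under pics/ and viewed, about 8 in all and at most 12, crops included, and the job is handed in when it is done.

Besides the shell and the picture viewer there is one more tool, called after "Emit:" by a JSON object that holds its "fn" and its "kwargs", one argument or row to a line. drive_tool: Moves the arm, as the interface text tells. Its arguments: {"type":"object","properties":{"plan":{"type":"array","items":{"type":"array","items":{"type":"number","minimum":-1,"maximum":1}}},"squeeze":{"type":"number"}},"required":["plan"]}

```bash
mkdir -p pics
cat > h.py <<'E'
import numpy as np, cv2
from scipy.spatial.transform import Rotation as R
from station import robot
def cam(n):
    m=robot.camera_model(n); K=np.array([[m['fx'],0,m['cx']],[0,m['fy'],m['cy']],[0,0,1.]])
    if 'rvec' in m:
        Rm=R.from_rotvec(np.ravel(m['rvec'])).as_matrix(); t=np.ravel(m['tvec'])
    else:
        s=robot.sense(); T=np.eye(4); T[:3,:3]=R.from_rotvec(s['ee_rot']).as_matrix(); T[:3,3]=s['ee_pos']
        W=np.linalg.inv(T@np.array(m['mount'])); Rm=W[:3,:3]; t=W[:3,3]
    return K,Rm,t
def pix2z(c,uv,z):
    K,Rm,t=c; o=-Rm.T@t; d=Rm.T@np.linalg.inv(K)@np.array([uv[0],uv[1],1.])
    return o+d*(z-o[2])/d[2]
def proj(c,P):
    K,Rm,t=c; p=K@(Rm@np.asarray(P,float)+t); return p[:2]/p[2]
def snap(n,name,crop=None,s=1):
    im=cv2.cvtColor(robot.grab_frame(n),cv2.COLOR_RGB2BGR)
    cv2.imwrite('pics/full_'+name+'.png',im)
    if crop: x0,y0,x1,y1=crop; im=im[y0:y1,x0:x1]
    im=cv2.resize(im,None,fx=s,fy=s,interpolation=cv2.INTER_CUBIC)
    cv2.imwrite('pics/'+name+'.png',im)
E
python3 - <<'E'
from h import *
print(robot.sense())
snap('top','top1',None,1.5);snap('side','side1',None,1.5)
for n in('top','side'):
    K,r,t=cam(n);print(n,K[0,0],-r.T@t,r[2])
print(robot.camera_model('wrist'))
E
```

```text
{'clock': 0.0, 'joint_positions': array([-1.25357014e+00,  2.59180843e-01,  2.07222747e-02,  1.33369712e+00,
       -1.49735251e-05,  1.41818876e+00]), 'qvel': array([ 6.09047446e-04,  4.21662790e-05,  6.64965661e-04,  1.91501389e-04,
       -4.62208035e-04, -2.77386718e-04]), 'joint_efforts': array([ 7.64796278e-04, -5.55639088e+01,  3.44534469e+01,  1.38400361e-02,
       -6.30270347e-05,  1.83821180e-05]), 'ee_pos': array([ 248.93147483, -490.21587844,  303.25672874]), 'ee_rot': array([-1.3946789 ,  0.85730143, -0.85558777]), 'force': array([0.92305569, 0.29162225, 0.37751453]), 'ft_torque': array([ 0.00210451, -0.00901876, -0.02442534]), 'width': 85.2965671317001}
top 378.2324573001598 [ 308.77616102    8.15443602 1015.17878593] [ 0.21042615  0.01159653 -0.97754097]
side 384.3550289757845 [ 32.85047459 537.70251424 787.29239934] [ 0.46916719 -0.53868195 -0.69978847]
{'fx': 331.29672205471206, 'fy': 331.29672205471206, 'cx': 251.2248744489159, 'cy': 192.38968048183713, 'mount': array([[ 9.99999410e-01,  1.05956354e-03, -2.39458173e-04,
        -5.67407736e-01],
       [ 5.30849524e-04, -2.84338755e-01,  9.58723730e-01,
        -6.98938644e+01],
       [ 9.47741468e-04, -9.58723291e-01, -2.84339150e-01,
         7.16858082e+01],
       [ 0.00000000e+00,  0.00000000e+00,  0.00000000e+00,
         1.00000000e+00]])}
```

View pics/top1.png

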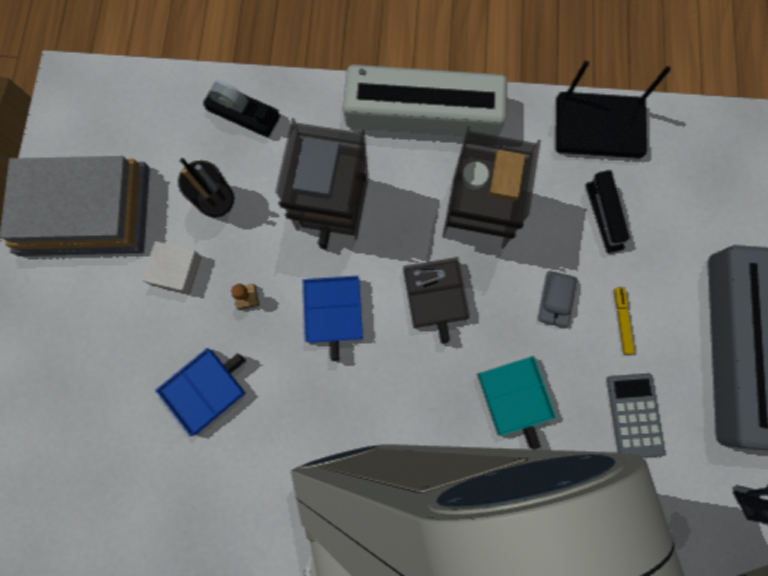

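View pics/side1.png

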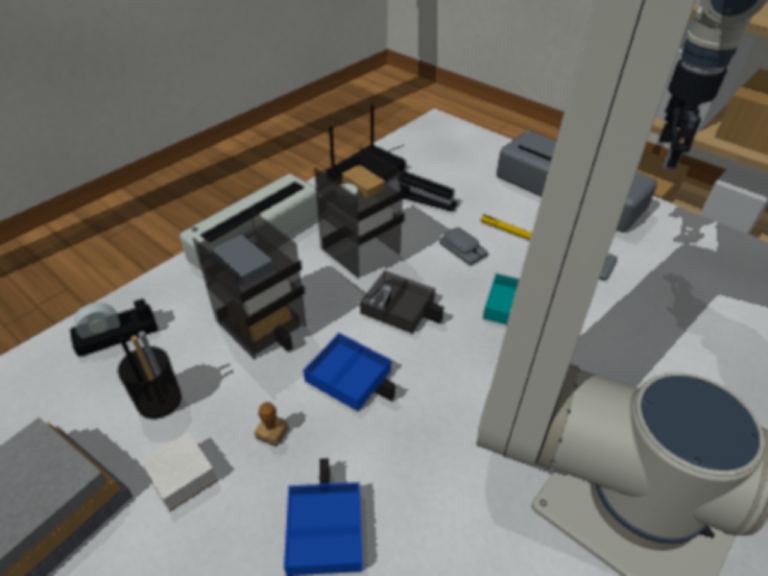

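Two views: the empty-bottomed tower is the right one (top ≈ (490,190)/1.5), smoky tray at (437,293)/1.5, stamp at (245,297)/1.5, full tower and blue trays to the left. I'll enlarge.

Run:
```python
import cv2
im=cv2.imread('pics/full_top1.png')
a=cv2.resize(im[80:235,260:365],None,fx=5,fy=5,interpolation=cv2.INTER_CUBIC)[:600]
b=cv2.resize(im[180:215,145:180],None,fx=7,fy=7,interpolation=cv2.INTER_CUBIC)
c=cv2.copyMakeBorder(b,0,a.shape[0]-b.shape[0],0,0,cv2.BORDER_CONSTANT)
a=cv2.resize(im[80:230,260:365],None,fx=4,fy=4,interpolation=cv2.INTER_CUBIC)
c=cv2.copyMakeBorder(b,0,a.shape[0]-b.shape[0],0,0,cv2.BORDER_CONSTANT)
cv2.imwrite('pics/c1.png',cv2.hconcat([a,c]))
```

```text
(no output)
```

View pics/c1.png

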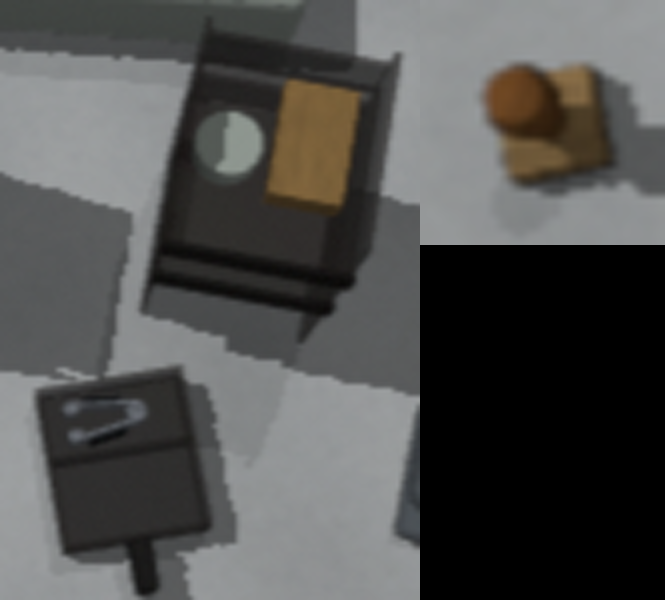

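Run:
```python
from h import *
c=cam('top')
f=lambda u,v:(260+u/4-.4,80+v/4-.4)
g=lambda u,v:(145+u/7-.4,180+v/7-.4)
P=[pix2z(c,f(*p),32)[:2] for p in[(37,392),(183,368),(210,528),(65,553)]]
print('tray',np.round(P,1)); 
x=(P[0]+P[1]-P[2]-P[3]);x2=P[0]+P[3]-P[1]-P[2]
print(np.linalg.norm(x)/2,np.linalg.norm(x2)/2,np.mean(P,0),np.degrees(np.arctan2(x[1],x[0])),np.degrees(np.arctan2(-x2[0],x2[1])))
print('tabend',pix2z(c,f(148,592),20))
a=[pix2z(c,f(*p),0)[:2] for p in[(145,312),(302,340)]]; b=[pix2z(c,f(*p),198)[:2] for p in[(210,20),(400,55)]]
for q in(a,b):
  d=q[0]-q[1];print('tower',np.round(q,1),np.linalg.norm(d),np.degrees(np.arctan2(-d[0],d[1])),np.mean(q,0))
print('bars',[np.round(pix2z(c,f(*p),198),1) for p in[(165,245),(355,280)]],[np.round(pix2z(c,f(*p),144),1) for p in[(150,270),(335,308)]])
print('handle',pix2z(c,g(100,100),58),'base',[np.round(pix2z(c,g(*p),z),1) for p,z in[((190,165),0),((98,183),0),((173,68),20),((185,150),20),((88,170),20)]])
```

```text
tray [[ 549.2   -2.3]
 [ 573.   -98.9]
 [ 466.1 -121.7]
 [ 442.6  -27.9]]
109.53000652484984 98.1111271632747 [507.74317558 -62.68382904] 12.79027387633585 13.94079220762465
tabend [422.50193457 -84.47263261  20.        ]
tower [[ 620.   -73.9]
 [ 607.9 -184. ]] 110.76716454645651 -6.287284341401434 [ 613.96807325 -128.97573875]
tower [[ 740.4  -86.5]
 [ 726.6 -198.3]] 112.64894751582325 -7.069444716293561 [ 733.49704    -142.40957831]
bars [array([599.7, -67.1, 198. ]), array([ 587. , -175.3,  198. ])] [array([602.4, -63.9, 144. ]), array([ 586.9, -175.9,  144. ])]
handle [478.81276063 277.66871846  58.        ] base [array([466.1, 255.9,   0. ]), array([456.5, 290.5,   0. ]), array([500.1, 262.1,  20. ]), array([468.7, 253.6,  20. ]), array([458.3, 289.4,  20. ])]
```

```bash
cat >> h.py <<'E'
def orient(yaw,lean=0,flip=1):
    """tool y = down, leaned so the hand is back by lean; opening along local y of yaw; flip=1 puts tool z (camera) toward robot"""
    c,s=np.cos(np.radians(yaw)),np.sin(np.radians(yaw)); l=np.radians(lean)
    y=np.array([c*np.sin(l),s*np.sin(l),-np.cos(l)]); x=flip*np.array([-s,c,0])
    return np.c_[x,y,np.cross(x,y)]
def go(g,Rt,off=54):
    s=robot.sense(); Rc=R.from_rotvec(s['ee_rot']).as_matrix(); p=np.array(g)-Rt[:,1]*off
    d=Rc.T@(p-s['ee_pos']); w=R.from_matrix(Rc.T@Rt).as_rotvec()
    print('t',round(s['clock'],2),'tcp',np.round(s['ee_pos'],1),'width',round(s['width'],1),'F',np.round(s['force'],1))
    print('shift',np.round(d/250,4),'turn',np.round(w/2/np.pi,4),'deg',round(np.degrees(np.linalg.norm(w)),1))
E
python3 - <<'E'
from h import *
print(np.round(R.from_rotvec(robot.sense()['ee_rot']).as_matrix(),3))
print(orient(0))
for f in(1,-1):go([479,276.5,250],orient(16,0,f))
E
```

```text
[[ 0.453 -0.     0.892]
 [-0.892  0.001  0.453]
 [-0.001 -1.     0.   ]]
[[-0.  0. -1.]
 [ 1.  0.  0.]
 [ 0. -1. -0.]]
t 0.1 tcp [ 248.9 -490.3  303.3] width 85.3 F [-0.8  0.1 -0.5]
shift [-2.3183e+00  3.0000e-04  2.2090e+00] turn [-3.000e-04 -4.697e-01  0.000e+00] deg 169.1
t 0.1 tcp [ 248.9 -490.3  303.3] width 85.3 F [-0.8  0.1 -0.5]
shift [-2.3183e+00  3.0000e-04  2.2090e+00] turn [-0.      0.0303 -0.0002] deg 10.9
```

Emit:
{"fn": "drive_tool", "kwargs": {
  "plan": [
    [-1,0,0.95,0,-0.2,0,0],
    [-1,0,0.95,0,-0.2,0,0],
    [-1,0,0.95,0,-0.2,0,0],
    [-1,0,0.95,0,-0.2,0,0],
    [-1,0,0.95,0,-0.2,0,0],
    [-1,0,0.95,0,-0.2,0,0],
    [-1,0,0.95,0,-0.2,0,0],
    [-1,0,0.95,0,-0.2,0,0],
    [-1,0,0.95,0,-0.2,0,0],
    [-1,0,0.95,0,-0.2,0,0],
    [-1,0,0.95,0,-0.2,0,0]
  ],
  "squeeze": 40
}}

```text
clock: 1.02
ee_pos: [347.7, -158.8, 303.9]
ee_rot: [-1.567, -0.129, 0.129]
force: [0.1, -1.1, 0.1]
width: 85.1
```

Run:
```python
from h import *
go([479,276.5,200],orient(16))
print(robot.sense()['joint_positions'])
```

```text
t 1.02 tcp [ 347.7 -158.8  303.9] width 85.1 F [ 0.1 -1.1  0.1]
shift [0.8028 0.1995 1.6318] turn [ 0.     -0.2683 -0.    ] deg 96.6
[-6.48846613e-01 -3.00028610e-02 -3.15936502e-01  1.28478494e+00
 -2.42165181e-05  7.57748878e-01]
```

Emit:
{"fn": "drive_tool", "kwargs": {
  "plan": [
    [0.49,0,1,0,-0.16,0,0],
    [0.49,0,1,0,-0.16,0,0],
    [0.49,0,1,0,-0.16,0,0],
    [0.49,0,1,0,-0.16,0,0],
    [0.49,0,1,0,-0.16,0,0],
    [0.49,0,1,0,-0.16,0,0],
    [0.49,0,1,0,-0.16,0,0],
    [0.49,0,1,0,-0.16,0,0],
    [0.49,0,1,0,-0.16,0,0],
    [0.49,0,1,0,-0.16,0,0]
  ]
}}

```text
clock: 1.85
ee_pos: [429.9, 105.7, 303.5]
ee_rot: [-1.377, -0.897, 0.898]
force: [0.1, -0.2, 0.8]
width: 85.3
```

Run:
```python
from h import *
go([479,276.5,200],orient(16))
```

```text
t 1.85 tcp [429.9 105.7 303.5] width 85.3 F [ 0.1 -0.2  0.8]
shift [0.7046 0.1975 0.0963] turn [-2.000e-04 -1.106e-01 -1.000e-04] deg 39.8
```

Emit:
{"fn": "drive_tool", "kwargs": {
  "plan": [
    [0.705,0.2,0.096,0,-0.111,0,0],
    [0.705,0.2,0.096,0,-0.111,0,0],
    [0.705,0.2,0.096,0,-0.111,0,0],
    [0.705,0.2,0.096,0,-0.111,0,0],
    [0.705,0.2,0.096,0,-0.111,0,0],
    [0.705,0.2,0.096,0,-0.111,0,0],
    [0.705,0.2,0.096,0,-0.111,0,0],
    [0.705,0.2,0.096,0,-0.111,0,0]
  ]
}}

```text
clock: 2.52
ee_pos: [478.4, 276.0, 253.8]
ee_rot: [-1.064, -1.411, 1.412]
force: [0.0, -0.6, -0.7]
width: 85.4
```

Run:
```python
from h import *
go([479,276.5,52],orient(16)); c=cam('wrist')
snap('wrist','w1')
for p in ([479,276.5,58],[479,276.5,0],[466.1,255.9,0],[456.5,290.5,0]):print(p,proj(c,p))
```

```text
t 2.52 tcp [478.4 276.  253.8] width 85.4 F [ 0.  -0.6 -0.7]
shift [ 0.0014  0.591  -0.0032] turn [-0.0001  0.     -0.    ] deg 0.0
[479, 276.5, 58] [250.89385642 186.84680586]
[479, 276.5, 0] [250.94358383 171.41775252]
[466.1, 255.9, 0] [234.45450379 153.45294581]
[456.5, 290.5, 0] [270.92406174 153.80238177]
```

View pics/w1.png

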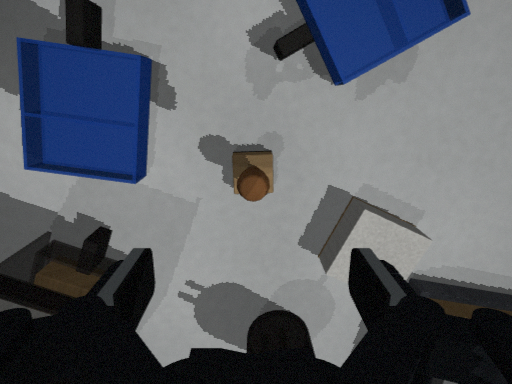

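Emit:
{"fn": "drive_tool", "kwargs": {
  "plan": [
    [0.006,0.15,0.004,0,0,0,0],
    [0.006,0.3,0.004,0,0,0,0],
    [0.006,0.43,0.004,0,0,0,0],
    [0.006,0.53,0.004,0,0,0,0],
    [0.006,0.592,0.004,0,0,0,0],
    [0.006,0.592,0.004,0,0,0,0],
    [0.006,0.592,0.004,0,0,0,0.8],
    [0.006,0.592,0.004,0,0,0,1],
    [0.006,0.592,0.004,0,0,0,1],
    [0.006,0.592,0.004,0,0,0,1],
    [0.006,0.592,0.004,0,0,0,1],
    [0.006,0.592,0.004,0,0,0,1]
  ],
  "squeeze": 40
}}

```text
clock: 3.57
ee_pos: [477.3, 278.4, 107.1]
ee_rot: [-1.061, -1.419, 1.417]
force: [0.2, -2.5, 6.3]
width: 25.4
```

Emit:
{"fn": "drive_tool", "kwargs": {
  "plan": [
    [0,0,0,0,0,0,1],
    [0,0,0,0,0,0,1],
    [0,0,0,0,0,0,1],
    [0,-0.03,0,0,0,0,1],
    [0,-0.08,0,0,0,0,1],
    [0,-0.16,0,0,0,0,1],
    [0,-0.24,0,0,0,0,1],
    [0,-0.32,0,0,0,0,1],
    [0,-0.38,0,0,0,0,1],
    [0,-0.4,0,0,0,0,1]
  ]
}}

```text
clock: 4.4
ee_pos: [477.2, 278.7, 208.9]
ee_rot: [-1.061, -1.421, 1.415]
force: [0.7, 0.9, -0.2]
width: 25.4
```

Run:
```python
from h import *
c=cam('wrist');snap('wrist','w2')
for y in(13.3,):go([484.3,-68.2,156],orient(y))
```

```text
t 4.45 tcp [477.2 278.7 208.4] width 25.6 F [ 1.4  0.5 -0. ]
shift [-1.3387 -0.0081  0.3664] turn [0.0006 0.0088 0.0001] deg 3.2
```

View pics/w2.png

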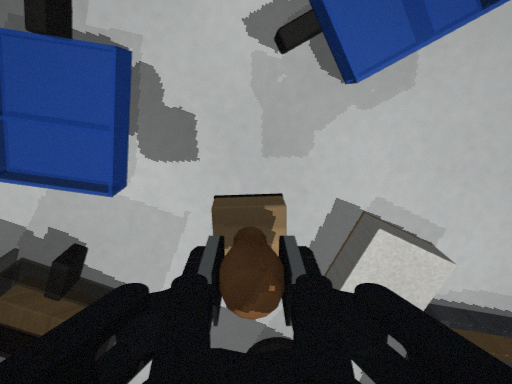

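Emit:
{"fn": "drive_tool", "kwargs": {
  "plan": [
    [-0.04,0,0.01,0,0,0,1],
    [-0.12,-0.02,0.03,0,0,0,1],
    [-0.22,-0.03,0.06,0,0.001,0,1],
    [-0.34,-0.03,0.09,0,0.002,0,1],
    [-0.46,-0.03,0.12,0,0.003,0,1],
    [-0.58,-0.03,0.16,0,0.004,0,1],
    [-0.7,-0.03,0.19,0,0.005,0,1],
    [-0.81,-0.03,0.22,0,0.006,0,1],
    [-0.9,-0.03,0.245,0,0.007,0,1],
    [-0.96,-0.03,0.263,0,0.008,0,1],
    [-1,-0.03,0.273,0,0.009,0,1],
    [-1,-0.03,0.273,0,0.009,0,1]
  ]
}}

```text
clock: 5.45
ee_pos: [481.7, 17.4, 212.5]
ee_rot: [-1.091, -1.374, 1.376]
force: [-0.5, -0.0, -1.1]
width: 26.0
```

Run:
```python
from h import *
go([484.3,-68.2,156],orient(13.3))
```

```text
t 5.45 tcp [481.7  17.4 212.5] width 26.0 F [-0.5 -0.  -1.1]
shift [-0.336   0.0099  0.0674] turn [-0.0003 -0.0006  0.    ] deg 0.2
```

Emit:
{"fn": "drive_tool", "kwargs": {
  "plan": [
    [-0.03,0,0.006,0,0,0,1],
    [-0.09,0,0.02,0,0,0,1],
    [-0.17,0,0.035,0,0,0,1],
    [-0.25,0,0.05,0,0,0,1],
    [-0.31,0,0.062,0,0,0,1],
    [-0.336,0,0.067,0,0,0,1],
    [-0.336,0,0.067,0,0,0,1]
  ]
}}

```text
clock: 6.03
ee_pos: [485.1, -66.8, 213.1]
ee_rot: [-1.091, -1.377, 1.377]
force: [-0.7, 1.5, -1.7]
width: 25.6
```

Run:
```python
from h import *
go([484.3,-68.2,57],orient(13.3))
c=cam('wrist');snap('wrist','w3',None,1.5)
rot=np.array([[np.cos(.232),-np.sin(.232)],[np.sin(.232),np.cos(.232)]])
for q in[(55,50),(55,-50),(-55,50),(-55,-50),(-91,0)]:
  p=np.r_[rot@q+[507.7,-62.7],32];print(q,1.5*proj(c,p))
```

```text
t 6.03 tcp [485.1 -66.8 213.1] width 25.6 F [-0.7  1.5 -1.7]
shift [-0.0046  0.4083  0.0043] turn [-0.0001 -0.0003  0.    ] deg 0.1
(55, 50) [461.49830065 417.62231564]
(55, -50) [286.06068314 417.76828114]
(-55, 50) [471.77949304 225.59135964]
(-55, -50) [274.75210788 225.73130653]
(-91, 0) [373.07571042 152.11775751]
```

View pics/w3.png

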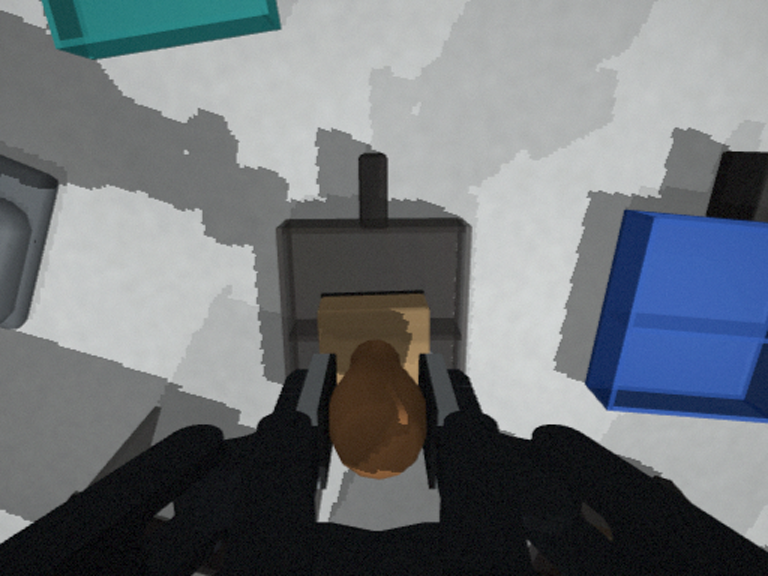

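Emit:
{"fn": "drive_tool", "kwargs": {
  "plan": [
    [-0.004,0.03,0.008,0,0,0,1],
    [-0.004,0.1,0.008,0,0,0,1],
    [-0.004,0.18,0.008,0,0,0,1],
    [-0.004,0.25,0.008,0,0,0,1],
    [-0.004,0.31,0.008,0,0,0,1],
    [-0.004,0.35,0.008,0,0,0,1],
    [-0.004,0.375,0.008,0,0,0,1],
    [-0.004,0.39,0.008,0,0,0,1],
    [-0.004,0.4,0.008,0,0,0,1],
    [-0.004,0.404,0.008,0,0,0,1],
    [-0.004,0.404,0.008,0,0,0,1]
  ]
}}

```text
clock: 7.0
ee_pos: [483.5, -67.7, 112.6]
ee_rot: [-1.091, -1.378, 1.377]
force: [-0.9, -0.9, -1.4]
width: 25.7
```

Emit:
{"fn": "drive_tool", "kwargs": {
  "plan": [
    [0,0.003,0,0,0,0,1],
    [0,0.006,0,0,0,0,1],
    [0,0.008,0,0,0,0,1],
    [0,0.008,0,0,0,0,1]
  ]
}}

```text
clock: 7.33
ee_pos: [483.7, -68.0, 111.1]
ee_rot: [-1.093, -1.378, 1.377]
force: [-0.1, -1.6, 5.5]
width: 25.5
```

Emit:
{"fn": "drive_tool", "kwargs": {
  "plan": [
    [0,0,0,0,0,0,0.6],
    [0,0,0,0,0,0,0.55],
    [0,0,0,0,0,0,0.45],
    [0,0,0,0,0,0,0.4],
    [0,0,0,0,0,0,0.4],
    [0,-0.02,0,0,0,0,0.4],
    [0,-0.08,0,0,0,0,0.4],
    [0,-0.18,0,0,0,0,0.4],
    [0,-0.3,0,0,0,0,0.4],
    [0,-0.38,0,0,0,0,0.4],
    [0,-0.4,0,0,0,0,0.4],
    [0,-0.4,0,0,0,0,0.4]
  ]
}}

```text
clock: 8.33
ee_pos: [483.9, -67.9, 212.0]
ee_rot: [-1.094, -1.379, 1.377]
force: [-0.7, -0.4, -0.5]
width: 51.6
```

Run:
```python
from h import *
c=cam('wrist');snap('wrist','w4',None,1.5)
rot=R.from_euler('z',13.3,degrees=True).as_matrix()[:2,:2]
o=np.array([505.7,-63.2])
for x in(-55,-78,-91):
  p=np.r_[rot@[x,0]+o,40];print(x,p,1.5*proj(c,p))
g=rot@[-78,0]+o
go([*g,140],orient(13.3,40)); go([*g,28],orient(13.3,40))
```

```text
-55 [452.175162   -75.85273555  40.        ] [375.34444646 226.30549057]
-78 [429.79204792 -81.1438795   40.        ] [375.29874004 178.25959929]
-91 [417.14072258 -84.13452608  40.        ] [375.2717668  149.90574124]
t 8.38 tcp [483.4 -67.8 210.6] width 51.4 F [-0.9  0.2 -0.1]
shift [-0.0031  0.1165  0.3598] turn [-1.11e-01 -1.00e-04 -1.00e-04] deg 40.0
t 8.38 tcp [483.4 -67.8 210.6] width 51.4 F [-0.9  0.2 -0.1]
shift [-0.0029  0.5645  0.3602] turn [-1.11e-01 -1.00e-04 -1.00e-04] deg 40.0
```

View pics/w4.png

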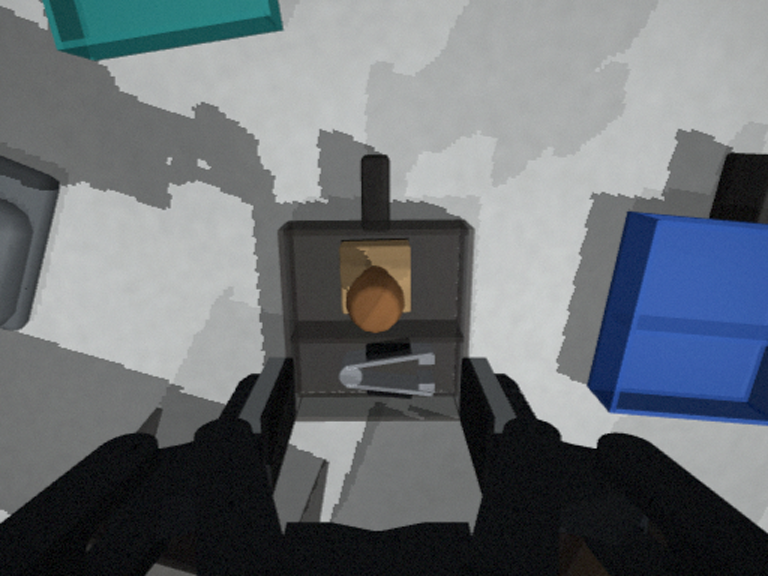

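```bash
cat > tg.py <<'E'
from h import *
TR=np.array([507.2,-62.8]);TY=13.3
rot=R.from_euler('z',TY,degrees=True).as_matrix()[:2,:2]
g=rot@[-80,0]+TR
E
python3 - <<'E'
from tg import *
go([*g,130],orient(TY,38))
E
```

```text
t 8.38 tcp [483.4 -67.8 210.6] width 51.4 F [-0.9  0.2 -0.1]
shift [-0.0029  0.1518  0.3558] turn [-1.054e-01 -1.000e-04 -1.000e-04] deg 38.0
```

Emit:
{"fn": "drive_tool", "kwargs": {
  "plan": [
    [-0.003,0.02,0.1,0,0,0,0.4],
    [-0.003,0.05,0.2,-0.02,0,0,0.4],
    [-0.003,0.1,0.3,-0.04,0,0,0.4],
    [-0.003,0.152,0.356,-0.06,0,0,0.4],
    [-0.003,0.152,0.356,-0.08,0,0,0.4],
    [-0.003,0.152,0.356,-0.1,0,0,0.4],
    [-0.003,0.152,0.356,-0.1055,0,0,0.4],
    [-0.003,0.152,0.356,-0.1055,0,0,0.4],
    [-0.003,0.152,0.356,-0.1055,0,0,0.4]
  ]
}}

```text
clock: 9.13
ee_pos: [396.2, -89.0, 171.4]
ee_rot: [-1.501, -1.893, 0.926]
force: [0.2, 0.1, 0.1]
width: 51.0
```

Run:
```python
from tg import *
go([*g,30],orient(TY,38)); print(robot.sense()['joint_positions'])
c=cam('wrist');snap('wrist','w5',None,1.5)
for q in[(-55,0,40),(-91,7,40),(-91,-7,40),(-55,50,32),(-55,-50,32)]:print(q,1.5*proj(c,np.r_[rot@q[:2]+TR,q[2]]))
```

```text
t 9.13 tcp [396.2 -89.  171.4] width 51.0 F [0.2 0.1 0.1]
shift [-0.0009  0.3145  0.24  ] turn [-0.0005 -0.0005 -0.0001] deg 0.2
[-0.72050113 -0.10236439 -0.91659084  0.33332986  0.52299684 -0.83464456]
(-55, 0, 40) [375.0396512  236.34265345]
(-91, 7, 40) [393.55308351 170.97705268]
(-91, -7, 40) [355.62493199 171.07062951]
(-55, 50, 32) [489.39170554 222.34451852]
(-55, -50, 32) [260.72130929 222.90001936]
```

View pics/w5.png

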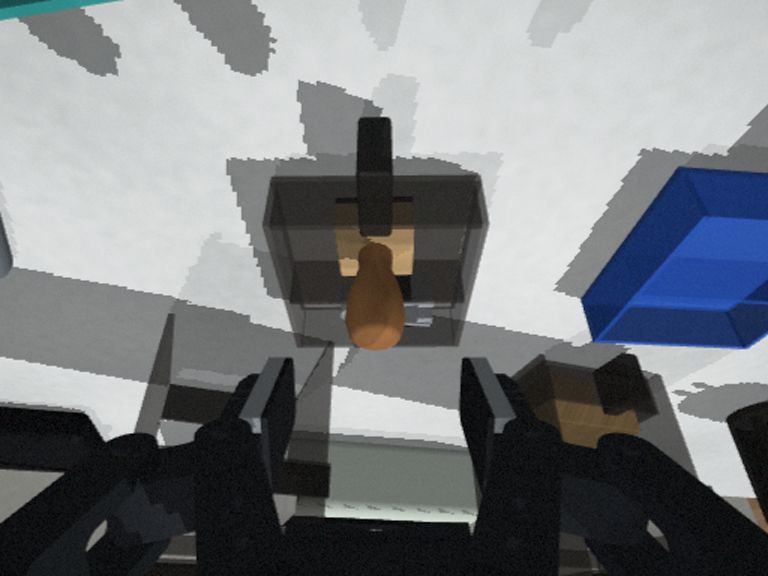

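Emit:
{"fn": "drive_tool", "kwargs": {
  "plan": [
    [-0.001,0.04,0.03,0,0,0,0.4],
    [-0.001,0.1,0.076,0,0,0,0.4],
    [-0.001,0.16,0.122,0,0,0,0.4],
    [-0.001,0.22,0.168,0,0,0,0.4],
    [-0.001,0.26,0.198,0,0,0,0.4],
    [-0.001,0.29,0.221,0,0,0,0.4],
    [-0.001,0.305,0.232,0,0,0,0.4],
    [-0.001,0.314,0.24,0,0,0,0.4],
    [-0.001,0.314,0.24,0,0,0,0.4]
  ]
}}

```text
clock: 9.93
ee_pos: [408.7, -97.0, 84.9]
ee_rot: [-1.481, -1.893, 0.932]
force: [0.6, -0.3, -0.0]
width: 51.2
```

Run:
```python
from tg import *
go([*g,30],orient(TY,38)); print(robot.sense()['joint_positions'])
```

```text
t 9.93 tcp [408.7 -97.   84.9] width 51.2 F [ 0.6 -0.3 -0. ]
shift [0.0421 0.0169 0.0603] turn [-0.0023 -0.0001  0.0018] deg 1.1
[-0.71245939  0.1166305  -1.04035127  0.00533381  0.51916251 -0.83791277]
```

Emit:
{"fn": "drive_tool", "kwargs": {
  "plan": [
    [0,-0.06,-0.045,0,0,0,0.4],
    [0,-0.13,-0.1,0,0,0,0.4],
    [0,-0.19,-0.15,0,0,0,0.4],
    [0,-0.19,-0.15,0.02,0,0,0.4],
    [0,-0.19,-0.17,0.04,0,0,0.4],
    [0,-0.19,-0.19,0.064,0,0,0.4],
    [0,-0.19,-0.19,0.064,0,0,0.4]
  ]
}}

```text
clock: 10.52
ee_pos: [419.5, -96.0, 154.4]
ee_rot: [-1.239, -1.583, 1.233]
force: [0.8, -0.6, 0.8]
width: 51.1
```

Run:
```python
from tg import *
go([*g,60],orient(TY,15)); print(robot.sense()['joint_positions'])
```

```text
t 10.52 tcp [419.5 -96.  154.4] width 51.1 F [ 0.8 -0.6  0.8]
shift [0.0477 0.1634 0.0446] turn [-0.0028  0.0009  0.001 ] deg 1.1
[-0.50954831  0.06424583 -0.65660884  0.67251555  0.1685611  -0.73308958]
```

Emit:
{"fn": "drive_tool", "kwargs": {
  "plan": [
    [0.03,0.03,0.03,0,0,0,0.4],
    [0.048,0.09,0.045,-0.003,0.001,0.001,0.4],
    [0.048,0.15,0.05,-0.003,0.001,0.001,0.4],
    [0.048,0.2,0.06,-0.003,0.001,0.001,0.4],
    [0.048,0.24,0.067,-0.003,0.001,0.001,0.4],
    [0.048,0.265,0.073,-0.003,0.001,0.001,0.4],
    [0.048,0.279,0.076,-0.003,0.001,0.001,0.4],
    [0.048,0.279,0.076,-0.003,0.001,0.001,0.4]
  ]
}}

```text
clock: 11.18
ee_pos: [412.9, -83.4, 79.4]
ee_rot: [-1.258, -1.593, 1.213]
force: [-1.0, 1.0, 0.4]
width: 51.1
```

Run:
```python
from tg import *
go([*g,30],orient(TY,15)); print(robot.sense()['joint_positions'])
```

```text
t 11.18 tcp [412.9 -83.4  79.4] width 51.1 F [-1.   1.   0.4]
shift [-0.0067 -0.0081 -0.0126] turn [ 0.0006 -0.0005  0.0007] deg 0.4
[-0.49570308  0.15434739 -0.81464102  0.40413275  0.17871046 -0.70755533]
```

Emit:
{"fn": "drive_tool", "kwargs": {
  "plan": [
    [-0.007,-0.008,-0.013,0,0,0,0.4],
    [-0.007,-0.008,-0.013,0,0,0,0.6],
    [-0.007,-0.008,-0.013,0,0,0,0.75],
    [-0.007,-0.008,-0.013,0,0,0,0.85],
    [-0.007,-0.008,-0.013,0,0,0,1],
    [-0.007,-0.008,-0.013,0,0,0,1],
    [-0.007,-0.008,-0.013,0,0,0,1],
    [-0.007,-0.008,-0.013,0,0,0,1],
    [-0.007,-0.008,-0.013,0,0,0,1]
  ],
  "squeeze": 40
}}

```text
clock: 11.93
ee_pos: [416.3, -84.8, 82.9]
ee_rot: [-1.26, -1.594, 1.213]
force: [-3.0, 0.5, 6.2]
width: 13.4
```

```bash
cat >> tg.py <<'E'
TW=np.array([674.,-136.]);WY=-6.8
rw=R.from_euler('z',WY,degrees=True).as_matrix()[:2,:2]
E
python3 - <<'E'
from tg import *
s=robot.sense();Rt=R.from_rotvec(s['ee_rot']).as_matrix()
gp=s['ee_pos']+54*Rt[:,1]; print('width',s['width'],'grasp in tray',rot.T@(gp[:2]-TR),gp,'yaw',np.degrees(np.arctan2(Rt[1,1],Rt[0,1])))
for x in(-150,-130):
  q=rw@[x-80,0]+TW; go([*q,gp[2]],orient(WY,15))
E
```

```text
width 13.370637219720937 grasp in tray [-79.26303851  -0.28724335] [430.12896579 -81.31398034  30.77803972] yaw 13.959414317976796
t 11.93 tcp [416.3 -84.8  82.9] width 13.4 F [-3.   0.5  6.2]
shift [-0.1012  0.0098 -0.0385] turn [0.0007 0.0535 0.0151] deg 20.0
t 11.93 tcp [416.3 -84.8  82.9] width 13.4 F [-3.   0.5  6.2]
shift [-0.1285  0.0296 -0.111 ] turn [0.0007 0.0535 0.0151] deg 20.0
```

Emit:
{"fn": "drive_tool", "kwargs": {
  "plan": [
    [-0.003,0,-0.001,0,0.0015,0.0004,1],
    [-0.01,0.001,-0.004,0,0.005,0.0015,1],
    [-0.02,0.002,-0.008,0,0.0105,0.003,1],
    [-0.032,0.003,-0.012,0,0.017,0.005,1],
    [-0.045,0.004,-0.017,0,0.024,0.0068,1],
    [-0.058,0.006,-0.022,0,0.031,0.0087,1],
    [-0.07,0.007,-0.027,0,0.037,0.0105,1],
    [-0.082,0.008,-0.031,0,0.0435,0.0123,1],
    [-0.092,0.009,-0.035,0,0.049,0.0138,1],
    [-0.099,0.01,-0.038,0,0.0525,0.0148,1],
    [-0.101,0.01,-0.0385,0,0.0535,0.0151,1],
    [-0.101,0.01,-0.0385,0,0.0535,0.0151,1]
  ],
  "squeeze": 60
}}

```text
clock: 12.93
ee_pos: [432.0, -106.4, 82.9]
ee_rot: [-1.465, -1.304, 0.993]
force: [0.0, 4.8, 7.0]
width: 12.8
```

Run:
```python
from tg import *
s=robot.sense();Rt=R.from_rotvec(s['ee_rot']).as_matrix()
gp=s['ee_pos']+54*Rt[:,1]; print('grasp in tower',rw.T@(gp[:2]-TW),gp,'yaw',np.degrees(np.arctan2(Rt[1,1],Rt[0,1])))
c=cam('wrist');snap('wrist','w6')
ct=cam('top');snap('top','t6')
a=cv2.imread('pics/full_t6.png')[75:245,250:365]; a=cv2.resize(a,None,fx=3,fy=3,interpolation=cv2.INTER_CUBIC)
b=cv2.imread('pics/full_w6.png')[:,60:460]; b=cv2.resize(b,None,fx=1.1,fy=1.1)
h=510;a=cv2.copyMakeBorder(a,0,h-a.shape[0],0,0,0);b=cv2.copyMakeBorder(b,0,h-b.shape[0],0,0,0)
cv2.imwrite('pics/c6.png',cv2.hconcat([a,b]))
```

```text
grasp in tower [-229.60895846    0.82330478] [ 446.10370645 -107.99587491   30.82703334] yaw -6.30444203072237
```

View pics/c6.png

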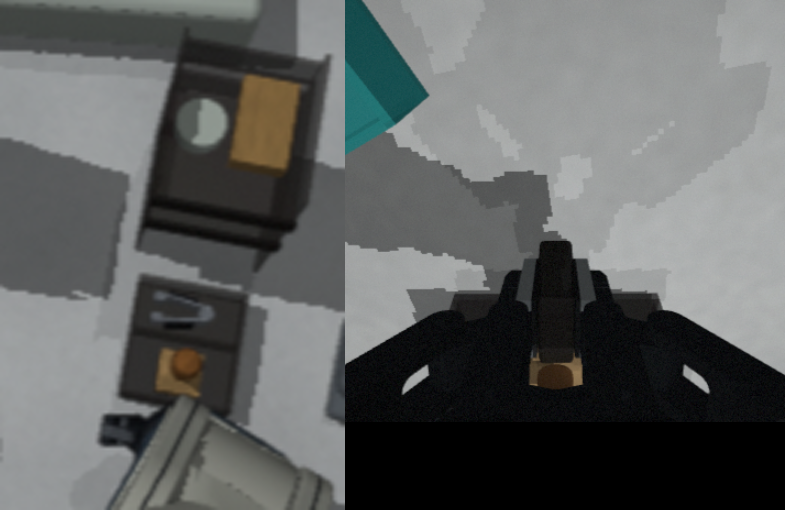

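Run:
```python
from tg import *
im=cv2.imread('pics/full_t6.png')
a=cv2.resize(im[135:185,285:350],None,fx=11,fy=11,interpolation=cv2.INTER_CUBIC)
a=cv2.convertScaleAbs(a,alpha=1.6,beta=10)
cv2.imwrite('pics/c7.png',a)
c=cam('top');f=lambda u,v:(250+u/3-.4,75+v/3-.4)
for p in[(140,275),(248,295),(120,395)]:
  q=pix2z(c,f(*p),32)[:2];print(q,rw.T@(q-TW))
for q in[(-62,58,0),(-62,54,0),(-62,-54,0),(-62,-58,0),(-95,50,32),(-95,-50,32)]:
  p=np.r_[rw@q[:2]+TW,q[2]]; print(q,(proj(c,p)-[285,135]+.45)*11)
```

```text
[586.04699954 -73.74843937] [-94.7051276   51.39966825]
[ 574.71998022 -171.1061193 ] [-94.42493145 -46.61431391]
[475.86069387 -62.01413234] [-205.50571711   50.00493456]
(-62, 58, 0) [112.9121691  255.49906539]
(-62, 54, 0) [128.4258088  258.40358848]
(-62, -54, 0) [548.91754752 337.12966366]
(-62, -58, 0) [564.55168543 340.05674688]
(-95, 50, 32) [134.31095134 351.0843352 ]
(-95, -50, 32) [538.25091921 427.04030317]
```

View pics/c7.png

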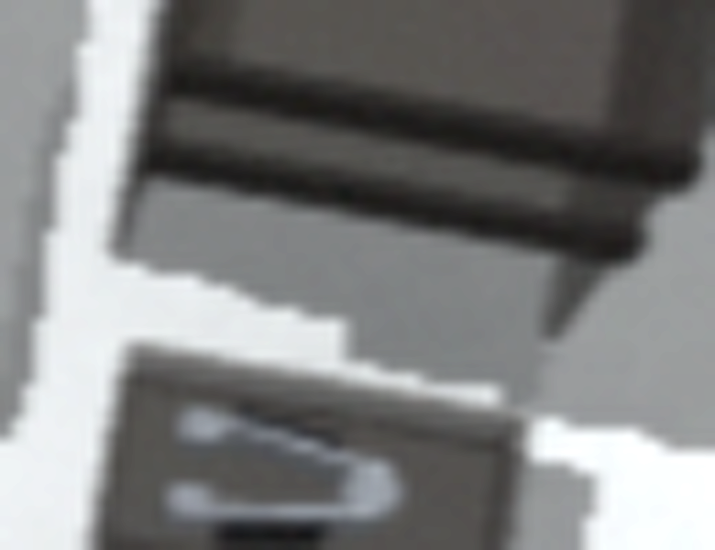

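Run:
```python
from tg import *
for x in(-222,-120):
  q=rw@[x,.3]+TW; go([*q,30.8],orient(WY,15))
```

```text
t 13.03 tcp [ 432.  -106.4   82.9] width 12.8 F [0.3 4.5 6.3]
shift [-0.0016  0.0081 -0.0304] turn [0.0008 0.     0.0004] deg 0.3
t 13.03 tcp [ 432.  -106.4   82.9] width 12.8 F [0.3 4.5 6.3]
shift [-0.0019  0.1157 -0.4239] turn [0.0008 0.     0.0004] deg 0.3
```

Emit:
{"fn": "drive_tool", "kwargs": {
  "plan": [
    [-0.002,0.002,-0.006,0,0.0005,0,1],
    [-0.004,0.005,-0.02,0,0.001,0,1],
    [-0.004,0.011,-0.04,0,0.001,0,1],
    [-0.004,0.018,-0.065,0,0.001,0,1],
    [-0.004,0.025,-0.09,0,0.001,0,1],
    [-0.004,0.032,-0.115,0,0.001,0,1],
    [-0.004,0.038,-0.14,0,0.001,0,1],
    [-0.004,0.044,-0.16,0,0.001,0,1],
    [-0.004,0.048,-0.175,0,0.001,0,1],
    [-0.004,0.05,-0.182,0,0.001,0,1],
    [-0.004,0.05,-0.182,0,0.001,0,1]
  ]
}}

```text
clock: 13.95
ee_pos: [477.3, -113.3, 82.9]
ee_rot: [-1.467, -1.296, 0.99]
force: [-14.7, 2.1, 20.2]
width: 13.0
```

Run:
```python
from tg import *
s=robot.sense();Rt=R.from_rotvec(s['ee_rot']).as_matrix()
gp=s['ee_pos']+54*Rt[:,1]; print('grasp in tower',rw.T@(gp[:2]-TW),gp[2],'yaw',np.degrees(np.arctan2(-Rt[0,0],Rt[1,0])))
q=rw@[-120,.3]+TW; go([*q,30.8],orient(WY,15))
c=cam('top');snap('top','t8')
im=cv2.imread('pics/full_t8.png')
a=cv2.resize(im[135:225,275:350],None,fx=7,fy=7,interpolation=cv2.INTER_CUBIC)[:600]
cv2.imwrite('pics/c8.png',cv2.convertScaleAbs(a,alpha=1.6,beta=10))
for y in(54,50,-50,-54):
  p=np.r_[rw@[-62,y]+TW,0 if abs(y)==54 else 32]; print(y,(proj(c,p)-[275,135]+.45)*7)
```

```text
grasp in tower [-183.93719894   -0.76554509] 30.811236444699695 yaw -7.189268850687776
t 13.95 tcp [ 477.3 -113.3   82.9] width 13.0 F [-14.7   2.1  20.2]
shift [ 0.0061  0.0668 -0.2473] turn [ 0.0003 -0.0011  0.    ] deg 0.4
54 [151.72551469 164.43864721]
50 [169.99935482 142.63655271]
-50 [425.38029324 190.36000325]
-54 [419.31116661 214.53705869]
```

View pics/c8.png

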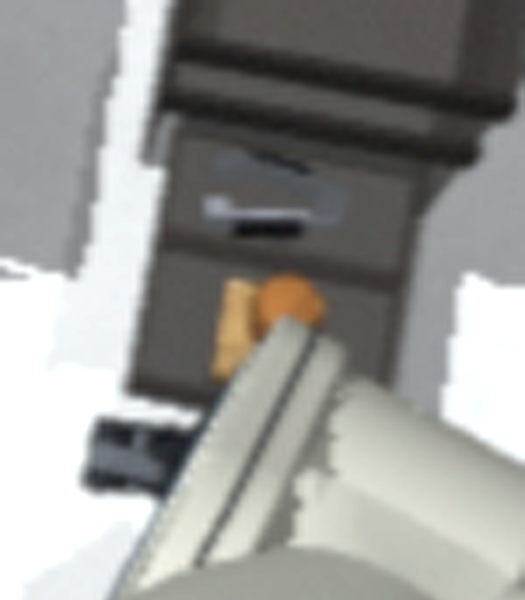

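Emit:
{"fn": "drive_tool", "kwargs": {
  "plan": [
    [0,-0.003,-0.004,0,0,0,1],
    [0,0,-0.015,0,0,0,1],
    [0,0.006,-0.036,0,0,0,1],
    [0,0.012,-0.06,0,0,0,1],
    [0,0.018,-0.085,0,-0.0003,0,1],
    [0,0.025,-0.11,0,-0.0005,0,1],
    [0,0.032,-0.135,0,-0.0007,0,1],
    [0,0.039,-0.16,0,-0.001,0,1],
    [0.001,0.045,-0.185,0,-0.001,0,1],
    [0.001,0.052,-0.21,0,-0.001,0,1],
    [0.002,0.059,-0.235,0,-0.001,0,1],
    [0.002,0.062,-0.245,0,-0.001,0,1]
  ]
}}

```text
clock: 15.0
ee_pos: [542.2, -121.1, 83.3]
ee_rot: [-1.466, -1.302, 0.994]
force: [-0.4, -0.1, -3.1]
width: 13.0
```

```bash
cat >> tg.py <<'E'
def st():
    s=robot.sense();Rt=R.from_rotvec(s['ee_rot']).as_matrix()
    gp=s['ee_pos']+54*Rt[:,1]; print('grasp in tower',rw.T@(gp[:2]-TW),gp[2],'yaw',np.degrees(np.arctan2(-Rt[0,0],Rt[1,0])),'w',s['width'],'q',np.round(s['joint_positions'],2))
E
python3 - <<'E'
from tg import *
st()
q=rw@[-118,.3]+TW; go([*q,95],orient(WY,15)); go([*q,95],orient(WY,38));go([*q,30],orient(WY,38))
E
```

```text
grasp in tower [-118.49029204   -0.74601039] 31.20455300444766 yaw -6.809715662143948 w 12.981300324385195 q [-0.4   0.32 -0.55  0.44  0.07 -0.27]
t 15.0 tcp [ 542.2 -121.1   83.3] width 13.0 F [-0.4 -0.1 -3.1]
shift [ 0.0047 -0.2457 -0.0698] turn [ 0.0006 -0.0001  0.0002] deg 0.2
t 15.0 tcp [ 542.2 -121.1   83.3] width 13.0 F [-0.4 -0.1 -3.1]
shift [ 0.0046 -0.2289  0.0147] turn [-0.0633 -0.0001  0.0001] deg 22.8
t 15.0 tcp [ 542.2 -121.1   83.3] width 13.0 F [-0.4 -0.1 -3.1]
shift [0.0043 0.022  0.083 ] turn [-0.0633 -0.0001  0.0001] deg 22.8
```

Emit:
{"fn": "drive_tool", "kwargs": {
  "plan": [
    [0,0,0,0,0,0,0.75],
    [0,0,0,0,0,0,0.65],
    [0,0,0,0,0,0,0.6],
    [0,0,0,0,0,0,0.6],
    [0,0.001,0.01,-0.006,0,0,0.6],
    [0,0.004,0.025,-0.018,0,0,0.6],
    [0,0.009,0.043,-0.031,0,0,0.6],
    [0,0.014,0.06,-0.045,0,0,0.6],
    [0,0.019,0.075,-0.057,0,0,0.6],
    [0,0.021,0.083,-0.063,0,0,0.6],
    [0,0.021,0.083,-0.063,0,0,0.6]
  ]
}}

```text
clock: 15.92
ee_pos: [520.5, -118.0, 71.8]
ee_rot: [-1.757, -1.56, 0.762]
force: [0.3, 0.1, 0.1]
width: 34.4
```

Run:
```python
from tg import *
st()
q=rw@[-118.5,-.7]+TW; go([*q,30],orient(WY,38))
```

```text
grasp in tower [-121.4877945    -0.25591914] 29.125774426635928 yaw -6.851884839519989 w 34.44295328864392 q [-0.47  0.27 -0.93 -0.26  0.21 -0.28]
t 15.92 tcp [ 520.5 -118.    71.8] width 34.4 F [0.3 0.1 0.1]
shift [-0.0015  0.0046 -0.0109] turn [-0.0005 -0.0003  0.0002] deg 0.2
```

Emit:
{"fn": "drive_tool", "kwargs": {
  "plan": [
    [-0.001,0.002,-0.005,0,0,0,0.6],
    [-0.001,0.004,-0.01,0,0,0,0.6],
    [-0.001,0.004,-0.01,0,0,0,0.8],
    [-0.001,0.004,-0.01,0,0,0,0.9],
    [-0.001,0.004,-0.01,0,0,0,1],
    [-0.001,0.004,-0.01,0,0,0,1],
    [-0.001,0.004,-0.01,0,0,0,1],
    [-0.001,0.004,-0.01,0,0,0,1]
  ],
  "squeeze": 60
}}

```text
clock: 16.58
ee_pos: [525.9, -119.5, 74.2]
ee_rot: [-1.759, -1.563, 0.762]
force: [4.1, 1.0, 4.0]
width: 13.1
```

Run:
```python
from tg import *
st()
q=rw@[-90,-.2]+TW; go([*q,30.5],orient(WY,38))
```

```text
grasp in tower [-115.74834574   -1.08629975] 31.674199108737234 yaw -6.793019850624003 w 13.071358229035258 q [-0.47  0.28 -0.92 -0.25  0.21 -0.28]
t 16.58 tcp [ 525.9 -119.5   74.2] width 13.1 F [4.1 1.  4. ]
shift [ 0.0037  0.0671 -0.0782] turn [-0.     -0.0001  0.0001] deg 0.0
```

Emit:
{"fn": "drive_tool", "kwargs": {
  "plan": [
    [0,0.003,-0.004,0,0,0,1],
    [0,0.009,-0.012,0,0,0,1],
    [0,0.018,-0.023,0,0,0,1],
    [0,0.027,-0.035,0,0,0,1],
    [0,0.036,-0.047,0,0,0,1],
    [0,0.046,-0.059,0,0,0,1],
    [0,0.055,-0.071,0,0,0,1],
    [0,0.064,-0.082,0,0,0,1],
    [0,0.071,-0.091,0,0,0,1],
    [0,0.074,-0.0945,0,0,0,1],
    [0,0.074,-0.0945,0,0,0,1]
  ]
}}

```text
clock: 17.5
ee_pos: [554.3, -122.7, 74.3]
ee_rot: [-1.759, -1.561, 0.762]
force: [-12.9, 1.0, 19.8]
width: 13.0
```

Run:
```python
from tg import *
st()
```

```text
grasp in tower [-87.21793302  -0.97844919] 31.661614291111057 yaw -6.844377251005404 w 13.03814315373866 q [-0.44  0.31 -0.85 -0.23  0.2  -0.26]
```

Emit:
{"fn": "drive_tool", "kwargs": {
  "plan": [
    [0,-0.002,-0.003,0,0,0,1],
    [0,0.001,-0.007,0,0,0,1],
    [0,0.004,-0.011,0,0,0,1],
    [0,0.007,-0.015,0,0,0,1],
    [0,0.01,-0.019,0,0,0,1],
    [0,0.013,-0.023,0,0,0,1],
    [0,0.016,-0.027,0,0,0,1],
    [0,0.019,-0.031,0,0,0,1],
    [0,0.019,-0.031,0,0,0,1]
  ]
}}

```text
clock: 18.25
ee_pos: [561.7, -123.4, 74.4]
ee_rot: [-1.757, -1.558, 0.763]
force: [-23.5, 0.9, 24.6]
width: 13.3
```

Run:
```python
from tg import *
st()
```

```text
grasp in tower [-79.985891    -0.84221835] 31.731894236925278 yaw -6.891813335762866 w 13.25721842631986 q [-0.44  0.31 -0.83 -0.21  0.19 -0.25]
```

Emit:
{"fn": "drive_tool", "kwargs": {
  "plan": [
    [0,-0.003,-0.003,0,0,0,1],
    [0,-0.004,-0.004,0,0,0,1],
    [0,-0.002,-0.007,0,0,0,1],
    [0,0.001,-0.01,0,0,0,1],
    [0,0.001,-0.01,0,0,0,1]
  ]
}}

```text
clock: 18.67
ee_pos: [562.0, -123.1, 74.6]
ee_rot: [-1.754, -1.555, 0.765]
force: [-33.4, 3.3, 26.3]
width: 12.8
```

Run:
```python
from tg import *
st()
```

```text
grasp in tower [-79.81335998  -0.43997617] 31.718247843902972 yaw -6.920837167453452 w 12.774944195571917 q [-0.44  0.31 -0.83 -0.2   0.19 -0.25]
```

Emit:
{"fn": "drive_tool", "kwargs": {
  "plan": [
    [0,-0.003,-0.0025,0,0,0,1],
    [0,-0.006,-0.005,0,0,0,1],
    [0,-0.0095,-0.0075,0,0,0,1],
    [0,-0.0095,-0.0075,0,0,0,1]
  ]
}}

```text
clock: 19.0
ee_pos: [562.2, -123.0, 76.0]
ee_rot: [-1.751, -1.554, 0.766]
force: [-11.7, 0.9, -1.9]
width: 13.1
```

Run:
```python
from tg import *
st()
```

```text
grasp in tower [-79.76368     -0.21700194] 33.025472187542164 yaw -6.904176513114076 w 13.127683650999986 q [-0.44  0.31 -0.83 -0.19  0.19 -0.25]
```

Emit:
{"fn": "drive_tool", "kwargs": {
  "plan": [
    [0,0.002,-0.003,0,0,0,1],
    [0,0.004,-0.005,0,0,0,1],
    [0,0.006,-0.008,0,0,0,1],
    [0,0.006,-0.008,0,0,0,1],
    [0,0.006,-0.008,0,0,0,1]
  ]
}}

```text
clock: 19.42
ee_pos: [562.5, -122.8, 74.8]
ee_rot: [-1.748, -1.551, 0.768]
force: [-28.2, 1.8, 7.5]
width: 13.2
```

Run:
```python
from tg import *
st();print(robot.sense()['force'])
```

```text
grasp in tower [-7.96945187e+01 -1.34639199e-02] 31.744079713139485 yaw -6.9572616909859075 w 13.234736257582409 q [-0.43  0.31 -0.82 -0.19  0.19 -0.25]
[-28.21381069   1.77521818   7.54425906]
```

Emit:
{"fn": "drive_tool", "kwargs": {
  "plan": [
    [0,0,0,0,0,0,0.8],
    [0,0,0,0,0,0,0.6],
    [0,0,0.004,0,0,0,0.5],
    [0,0,0.01,0,0,0,0.5],
    [0,-0.03,0.01,0,0,0,0.5],
    [0,-0.09,0.01,0,0,0,0.5],
    [0,-0.18,0.01,0,0,0,0.5],
    [0,-0.3,0.01,0,0,0,0.5],
    [0,-0.42,0.01,0,0,0,0.5],
    [0,-0.5,0.01,0,0,0,0.5],
    [0,-0.5,0.01,0,0,0,0.5]
  ]
}}

```text
clock: 20.33
ee_pos: [489.3, -115.0, 179.5]
ee_rot: [-1.762, -1.563, 0.761]
force: [1.4, -0.1, 0.7]
width: 42.8
```

Run:
```python
from tg import *
st();c=cam('wrist');snap('wrist','w9');ct=cam('top');snap('top','t9');cs=cam('side');snap('side','s9')
for n,k in(('w',c),('t',ct),('s',cs)):
  for q in[(-91,0,40),(-91,0,4),(-55,50,32),(-55,-50,32),(-62,54,0),(-62,-54,0),(-24,0,76),(-24,0,4),(-70,0,90)]:
    print(n,q,np.round(proj(k,np.r_[rw@q[:2]+TW,q[2]]),1))
```

```text
grasp in tower [-152.56248914   -1.11393149] 137.07532042375482 yaw -6.824747365710949 w 42.778996047199634 q [-0.5   0.01 -0.82  0.11  0.23 -0.31]
w (-91, 0, 40) [252.3 180.6]
w (-91, 0, 4) [252.2 145.2]
w (-55, 50, 32) [311.3 199.1]
w (-55, -50, 32) [193. 199.]
w (-62, 54, 0) [313.2 164.7]
w (-62, -54, 0) [191.1 164.6]
w (-24, 0, 76) [252.1 262.7]
w (-24, 0, 4) [252.  193.2]
w (-70, 0, 90) [252.3 254.8]
t (-91, 0, 40) [315.8 167.7]
t (-91, 0, 4) [313.8 171.1]
t (-55, 50, 32) [299.3 152.5]
t (-55, -50, 32) [335.7 159.3]
t (-62, 54, 0) [296.2 158. ]
t (-62, -54, 0) [334.5 165.2]
t (-24, 0, 76) [321.9 139.8]
t (-24, 0, 4) [317.7 148.4]
t (-70, 0, 90) [320.  154.8]
s (-91, 0, 40) [259.2 171.5]
s (-91, 0, 4) [259.  180.5]
s (-55, 50, 32) [238.5 174.9]
s (-55, -50, 32) [263.2 160.7]
s (-62, 54, 0) [239.2 184.6]
s (-62, -54, 0) [265.4 169.2]
s (-24, 0, 76) [244.3 151.4]
s (-24, 0, 4) [244.5 169.7]
s (-70, 0, 90) [254.7 154.9]
```

Run:
```python
import cv2,numpy as np
C=np.zeros((600,800,3),np.uint8)
def put(f,x0,y0,x1,y1,s,X,Y):
    a=cv2.convertScaleAbs(cv2.resize(cv2.imread(f)[y0:y1,x0:x1],None,fx=s,fy=s,interpolation=cv2.INTER_CUBIC),alpha=1.6,beta=15)
    C[Y:Y+a.shape[0],X:X+a.shape[1]]=a
put('pics/full_w9.png',170,130,340,280,2.6,0,0)      # 442x390
put('pics/full_t9.png',180,120,350,200,2.6,0,392)    # 442x208
put('pics/full_s9.png',205,120,290,200,4,445,0)      # 340x320
put('pics/full_s9.png',130,140,210,205,4,445,325)    # 320x260
cv2.imwrite('pics/c9.png',C)
```

```text
(no output)
```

View pics/c9.png

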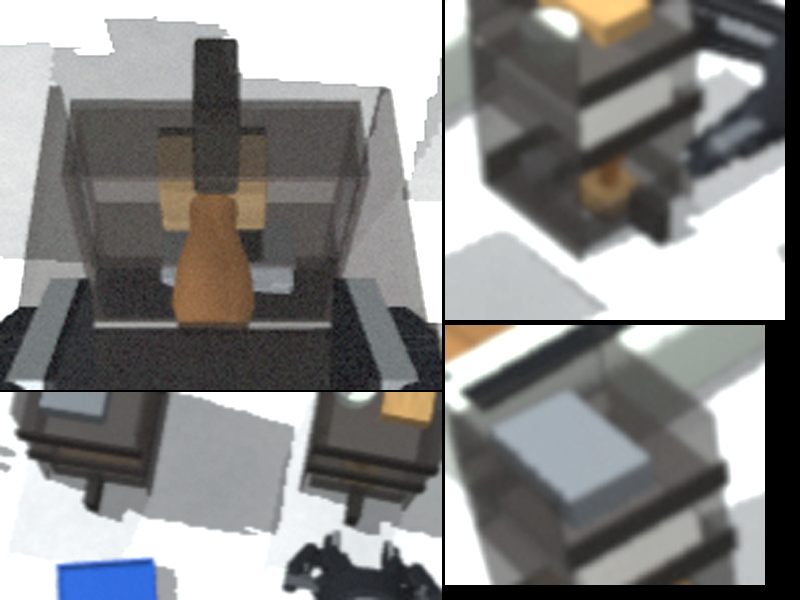

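Run:
```python
from tg import *
c=cam('wrist')
for x in(-62,-59,-57,-55,-53):print(x,[np.round((proj(c,np.r_[rw@[x,y]+TW,0])-[170,130])*2.6,1) for y in(50,-50)],np.round((proj(c,np.r_[rw@[x-36,0]+TW,4])-[170,130])*2.6,1))
a=cv2.imread('pics/full_w9.png').astype(int).sum(2)//3
print('edge rows (full px) col 205,215,290,300:');
for u in(202,210,292,300):print(u,a[158:176,u])
print('tab',a[140:152,252]); print('wall foot cols',[(v,a[v,312:326]) for v in(162,164,166)])
```

```text
-62 [array([361.6,  97.7]), array([65.1, 97.7])] [213.7  30.8]
-59 [array([360.4, 103.3]), array([ 66.3, 103.4])] [213.6  37.8]
-57 [array([359.5, 107.1]), array([ 67.1, 107.2])] [213.6  42.4]
-55 [array([358.7, 110.8]), array([ 67.9, 110.9])] [213.6  46.9]
-53 [array([357.9, 114.4]), array([ 68.6, 114.5])] [213.6  51.4]
edge rows (full px) col 205,215,290,300:
202 [108 112 110 108 111 106 107 109 106 104  67  54  51  48  41  39  41  40]
210 [108 108 106 108 107 106 109 107 108 106  64  55  56  43  37  40  44  42]
292 [201 199 192 111 113 111 111 110 109 108  78  47  52  50  42  40  39  41]
300 [200 201 202 194 111 112 112 111 113 109  90  53  53  52  39  41  41  39]
tab [108 106 104 100  78  12  25  22  22  21  20  24]
wall foot cols [(162, array([193, 193, 191, 191, 191, 191, 195, 196, 198, 199, 198, 200, 198,
       199])), (164, array([107, 107, 111,  99,  64,  54,  62,  80, 128, 197, 197, 199, 202,
       201])), (166, array([110, 110, 105,  82,  53,  66,  82,  79, 103, 160, 200, 199, 200,
       199]))]
```

Run:
```python
import cv2
a=cv2.imread('pics/full_w9.png').astype(int).sum(2)//3
for v in range(160,168):print(v,a[v,184:198],a[v,312:322])
```

```text
160 [129 128 128 131 123 110 109 107 108 108 108 110 109 110] [199 200 201 199 201 198 199 199 198 199]
161 [130 129 130 128 130 127 125 111 108 107 111 106 111 107] [200 201 200 201 202 197 199 197 200 196]
162 [129 132 129 132 130 123 126 119 102 108 108 110 111 109] [193 193 191 191 191 191 195 196 198 199]
163 [131 130 129 131 117  74  75  74  68  89 110 108 109 109] [113 109 108 106  92  96 117 163 176 199]
164 [131 128 132 130 112  63  59  56  59  76 107 107 107 110] [107 107 111  99  64  54  62  80 128 197]
165 [129 129 128 126  98  60  58  57  57  68 101 107 109 110] [110 111 110  97  53  55  66  77 112 176]
166 [128 129 132 125  98  57  60  60  58  65  87 108 107 108] [110 110 105  82  53  66  82  79 103 160]
167 [131 129 131 123  85  57  58  62  62  66  90 108 105 105] [112 110  99  61  64  84  83  82 101 157]
```

Run:
```python
from station import robot
print(robot.finish_job(),robot.sense()['clock'])
```

```text
the job is handed in; nothing more can be done
the job is handed in; nothing more can be done
```

The job is done and handed in at about 20.5 s of the 72 s. The stamp stands in the tray's front well, and the tray is home in the bottom tier of the right-hand tower, pull tab towards the robot.

**What I did**
- I picked the stamp up by its handle, set it in the front well and released it on light contact (5.5 N).
- I gripped the tab at a 15° lean, lined the tray up with the bay and slid it partly in. An attempt to grip it there at 38° had stopped at a joint limit.
- I then regripped the tab at a 38° lean and pushed the tray in until it stopped.

**Last checks**
- **Back stop:** Pushing about 2 mm further moved the tray only 0.1 mm, while the wrist force along x rose to about 28 N. The highest it read during the push was about 33 N. In the last wrist picture the tray's front edge is about 7.1 mm behind the tower's wall edge, against 7 mm when home.
- **Contents:** The last pictures show the stamp upright in its well. The remover is partly hidden behind it but looks to be in the rear well.
- **Robot clear:** The gripper was off the tray, with no force on it.

**Where checks disagreed or were missing**
- The tray stopped about 3 mm before my tower estimate said it would. A check against absolute positions was also good only to about 3 mm, because the arm was still settling. I relied on the stall and the edge comparison instead.
- I did not measure the mouse, highlighter or note cube again at the end. The moves were planned clear of them and no unexpected contact forces showed.

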